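# Wedge up the short foot of a rocking printer stand

### The arm

A 6-joint arm with a two-finger parallel gripper is mounted at the origin on the work surface. World frame = base frame: x ahead of the robot, y to its left, z up, the work surface at z = 0. Lengths are in m, angles in degrees, forces in N, time in s.
With the tool pointing down it reaches from about 0.3 to 0.75 m from the base axis. Payload 8.5 kg.
Tool frame: the origin (TCP) lies at the very end of the fingers, on their centre line; the grasp point (between the pads) lies 19 mm behind it (env.grip_depth is the z of the grasp point in the tool frame, in m); z points along the fingers, y is the direction in which the jaws open and shut (so a half turn about z gives the same grasp; the last joint's range is limited). The gripper opens to 85 mm and grips with 20 to 120 N. Pads are 22 mm wide; open, the fingers measure 114 mm over their backs; the gripper's body (76 mm by 85 mm) begins 54 mm behind the grasp point. The pads swing forward as they close: fully open they stand 13 mm farther back than shut.
Start: joints at [-89.055, 21.807, 74.336, -0, 83.858, -12.336], TCP at [0.126, -0.535, 0.231] pointing down, gripper open.
Joint ranges: [-178.18, 178.18], [-50.72, 133.34], [12.68, 142.11], [-81.47, 261.47], [9.98, 163.14], [-165.26, 165.26]. Speed limits (degrees/s): [136.94, 136.94, 180, 180, 180, 180].

### API

Orientations are given as a 3x3 rotation matrix whose columns are the frame's x, y, z axes.
In Python, from rig import env gives the robot as it stands.
- The arm moves only by the tool apply_moves, never from a script. Its argument "plan" is a list of rows, each an object of numbers: "tx", "ty", "tz": the shift along the world's x, y, z in mm; "rx", "ry", "rz": the turn, a rotation vector about the world's x, y, z in rad; "jaw": the opening, from -1 (shut) to 1 (fully open). A call has 1 to 12 rows; each row is the pose to reach, as a shift and turn from the pose measured when the call began; what a row does not reach only later rows make up. A row lasts 1/10 s, in which the tool goes at most 50 mm and 8.59 degrees, less where a joint would pass 70% of its speed; a pose out of reach is approached as far as the arm can. A call with a gripper value outside its range is refused whole. The fingers move at their own pace and stop on an object; "grip_force" is the grip in N (left out, the last holds). Time passes only in rows, so rows that repeat a pose let the fingers close. It gives the time, the measured TCP pose, the force and the opening at its end, in the units of the state.
- env.observe(): the state, without advancing time (a new reading comes with each control period).
- env.get_image(name): name is "scene" or "top" or "wrist"; returns a dict with "image" (384x512x3 uint8, red, green, blue), "intrinsics" (3x3 intrinsics, pixels), "world_from_camera" (4x4, takes a point from camera to world coordinates). Camera axes: x right, y up, looking along -z (the intrinsics and any distortion apply to the point x, -y, -z); pixel columns grow to the right and rows downward; lengths in m; the calibration is good to about 2 mm. A picture is of the moment at which its call begins. There is no depth.
- env.close_job(): hands the job in, once; it reports no verdict.
The state is a dict: "time_s": time; "q": joint angles; "qvel": joint speeds; "joint_efforts": joint torques, N m; "position": TCP position; "tool_rot": TCP orientation; "ft_force": force on the tool from outside, world axes, zero at the start; "wrist_torque": the same for the moment, N m; "grip_width": finger opening in m.
Only numpy, scipy, OpenCV 4.12 (cv2) and the standard library are available. Lean on these libraries where they do the work, as an engineer would, in place of code of your own. Each camera call takes 0.05 s, during which the arm holds its last target.

### The job

The printer stand rocks because the foot of its short leg does not reach the desk. Slide the yellow wedge, thin end first and lying flat on the desk, under the middle of that foot and push it in firmly until it is jammed tight and carries a share of the load, without shoving the stand along the desk. Leave it jammed there with the stand still level, let go, and do not disturb the other things.

Things in the scene. Friction and masses are not known exactly. Their poses are not given: they have to be found in the camera images.
- stand: Printer stand with all it carries, 4.5 to 7 kg; origin below its middle at desk height; x to its back, y to its left, z up. Board 320 (x) x 520 (y) mm on four 25 mm square dark legs, axes at x = +-140, y = +-240 mm, each ending in a black sleeve foot 34 x 34 x 18 mm. Three feet carry it, level; the back right foot hangs clear. Low shelf: underside 34 mm up, between the legs.
- stand_top (a point): Middle of the stand's wooden board, on its upper face, 130 mm above the desk; axes as stand. The grey-white printer on it measures 262 (x) x 352 (y) mm, its middle 20 mm to -x and 62 mm to +y of this point, its top 262 mm above the desk.
- short_leg (a point): Point on the axis of the short leg, the back right one (x = +140, y = -240 mm on the stand), 60 mm above the desk; axes as stand. The underside of its foot (34 x 34 mm, centred on the axis) hangs 5.5 to 13 mm above the desk, differently each time: its sleeve is seized at a height that no reading gives, so feel for it.
- foot_face (a point): Point at desk height below the middle of the short leg's foot on its right (-y) face, 17 mm from the leg's axis; axes as stand. The wedge goes in here, along the stand's +y. Sliding free it needs under 2 N of push; once it bites, the push climbs 4 to 10 N per mm. Jammed tight: 10 to 15 N of push. From 20 to 40 N (weight, friction) the whole stand slides.
- wedge: Yellow plastic levelling wedge, 110 g, 190 mm long (x), 45 mm wide (y), flat underside on the desk; its upper face slopes evenly from 24 mm high at the heel (x = -95 mm) to 2.5 mm at the thin end (x = +95 mm), about 1 in 9. Origin at mid-length on its underside, x to the thin end. Friction keeps it in once jammed.
- wedge_mid (a point): Centre of the wedge: mid-length, on its middle line, half-way up (6.6 mm above its underside, where it is 13 mm high); axes as wedge. Held near the heel it leaves room beside the stand.
- stapler_mid (a point): Blue stapler, 145 x 36 x 64 mm, standing on the desk; the point is its middle, 30 mm up. Leave it alone.
- tin_mid (a point): Round lilac tin, 78 mm across, 50 mm high, on the desk behind the stand; the point is its middle, 25 mm up. Leave it alone.
- tape_mid (a point): Dark weighted tape dispenser, 150 x 55 x 86 mm, on the desk; the point is its middle, 30 mm up. Leave it alone.

How it is judged:
By the outcome, as a careful person would: the job done as asked, in the order asked, and still so for the second after the job is handed in, with the robot touching nothing.
It also fails if it takes over 58 s, if anything falls off the work surface, if the arm or the gripper's body presses on something with over 40 N, if the wrist force passes 120 N, or if a joint passes its speed limit or range.

## Working session

There is one attempt and no reset: what is moved stays moved. The work goes in short steps, Python scripts to look and compute and a tool call to move; the robot and the scene stay as the last step left them, time stands still between calls to the robot, and variables do not carry over. Pictures are saved under pics/ and viewed, and the job is handed in when it is done.

Besides the shell and the picture viewer there is one more tool, called after "Emit:" as name(argument=value, ...) on one line, values as JSON. apply_moves: Moves the arm, as the interface text tells. Its arguments: {"type":"object","properties":{"plan":{"type":"array","items":{"type":"object","properties":{"tx":{"type":"number"},"ty":{"type":"number"},"tz":{"type":"number"},"rx":{"type":"number"},"ry":{"type":"number"},"rz":{"type":"number"},"jaw":{"type":"number"}}}},"grip_force":{"type":"number"}},"required":["plan"]}

```bash
ls; mkdir -p pics; python3 - <<'E'
from rig import env
import cv2,pickle
o=env.observe();print(o)
d={}
for n in ["scene","top","wrist"]:
    r=env.get_image(n);d[n]=r
    cv2.imwrite(f"pics/{n}0.png",r["image"][:,:,::-1]);print(n,r["intrinsics"],r["world_from_camera"],r.keys())
pickle.dump(d,open("im0.pkl","wb"))
E
```

```text
pics
{'time_s': 0.0, 'q': array([-8.90563361e+01,  2.18411629e+01,  7.43858046e+01, -2.52592799e-04,
        8.38579698e+01, -1.23343730e+01]), 'qvel': array([ 0.03381519, -0.06678303,  0.02637531,  0.02575069,  0.06371534,
        0.02420293]), 'joint_efforts': array([-8.93017459e-04, -4.48459554e+01, -2.31277835e+01, -2.61036421e-04,
        4.77577050e-03,  8.60252499e-06]), 'position': array([ 0.12632689, -0.53498836,  0.23070398]), 'tool_rot': array([[ 9.73266881e-01,  2.29677115e-01, -2.87973455e-05],
       [ 2.29676904e-01, -9.73265803e-01,  1.48216214e-03],
       [ 3.12391254e-04, -1.44915341e-03, -9.99998901e-01]]), 'ft_force': array([-0.20096853,  0.42144815,  0.3338197 ]), 'wrist_torque': array([ 0.03731551, -0.01867823, -0.00129839]), 'grip_width': 0.08542779387176519}
scene [[397.63300317   0.         253.94924747]
 [  0.         397.63300317 187.34603768]
 [  0.           0.           1.        ]] [[ 0.40947246  0.86067001 -0.30262093  0.15352064]
 [-0.91230444  0.38419623 -0.14175282 -0.09713948]
 [-0.00573658  0.3341263   0.94251085  1.2251878 ]
 [ 0.          0.   
[... 173 characters left out ...]
9]
 [  0.           0.           1.        ]] [[ 0.05773993  0.97537114 -0.21287845  0.28035842]
 [-0.9983308   0.05613152 -0.01359689  0.07310948]
 [-0.00131283  0.21330819  0.97698408  1.23298611]
 [ 0.          0.          0.          1.        ]] dict_keys(['image', 'intrinsics', 'world_from_camera'])
wrist [[288.24048828   0.         255.47043202]
 [  0.         288.24048828 192.63011375]
 [  0.           0.           1.        ]] [[ 0.2292468   0.93949732  0.25454015  0.19153214]
 [-0.97336734  0.22164172  0.05857446 -0.51963575]
 [-0.00138617 -0.26118908  0.96528666  0.37353197]
 [ 0.          0.          0.          1.        ]] dict_keys(['image', 'intrinsics', 'world_from_camera'])
```

View pics/scene0.png

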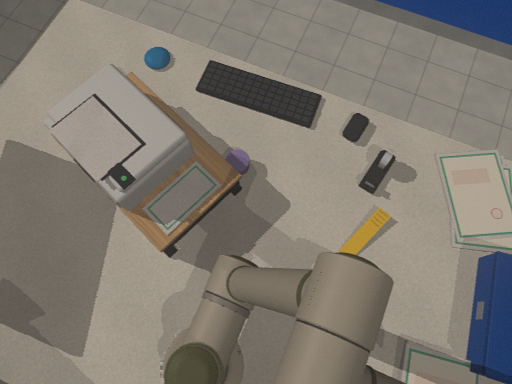

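View pics/top0.png

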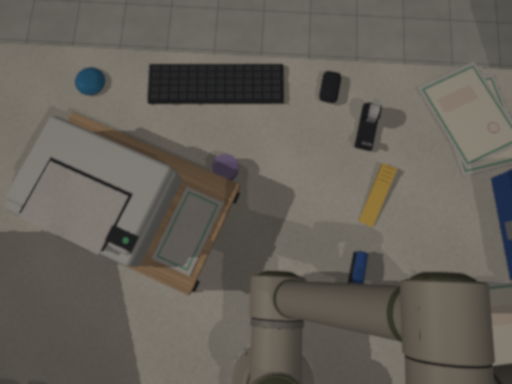

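View pics/wrist0.png

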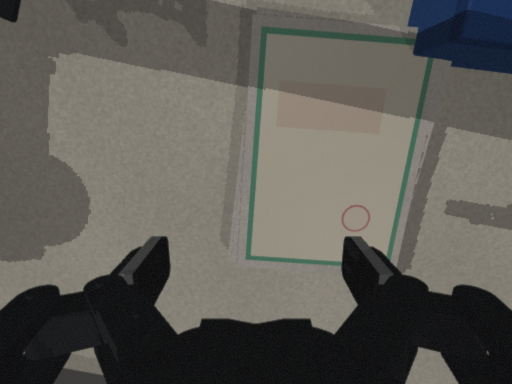

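```bash
cat > h.py <<'E'
import numpy as np,cv2
def ray(r,uv):
    K=r["intrinsics"];T=r["world_from_camera"]
    u,v=uv;d=np.array([(u-K[0,2])/K[0,0],-(v-K[1,2])/K[1,1],-1.])
    return T[:3,3],T[:3,:3]@d
def onz(r,uv,z):
    o,d=ray(r,uv);return o+d*(z-o[2])/d[2]
def proj(r,p):
    T=r["world_from_camera"];c=T[:3,:3].T@(np.asarray(p)-T[:3,3]);K=r["intrinsics"]
    return np.array([K[0,0]*c[0]/-c[2]+K[0,2],K[1,1]*-c[1]/-c[2]+K[1,2]])
def tri(a,ua,b,ub):
    o1,d1=ray(a,ua);o2,d2=ray(b,ub)
    A=np.stack([d1,-d2],1);s=np.linalg.lstsq(A,o2-o1,rcond=None)[0]
    p,q=o1+s[0]*d1,o2+s[1]*d2
    return (p+q)/2,np.linalg.norm(p-q)
def ymask(im):
    h=cv2.cvtColor(im,cv2.COLOR_RGB2HSV)
    m=cv2.inRange(h,(17,120,60),(30,255,255))
    n,l,s,c=cv2.connectedComponentsWithStats(m)
    i=1+np.argmax(s[1:,4]);return (l==i).astype(np.uint8)
E
python3 - <<'E'
import pickle;from h import *
d=pickle.load(open("im0.pkl","rb"))
for n in["top","scene"]:
    r=d[n];m=ymask(r["image"]);c=max(cv2.findContours(m,0,2)[0],key=cv2.contourArea)
    b=cv2.boxPoints(cv2.minAreaRect(c));print(n,m.sum(),b.tolist())
    for p in b: print(onz(r,p,0.0).round(4),onz(r,p,.024).round(4))
r=d["top"]
cv2.imwrite("pics/tw.png",cv2.resize(r["image"][130:300,320:440,::-1],None,fx=4.5,fy=3.5*1.28,interpolation=cv2.INTER_CUBIC)[:600])
cv2.imwrite("pics/tst.png",cv2.resize(r["image"][100:300,100:260,::-1],None,fx=3,fy=3,interpolation=cv2.INTER_CUBIC))
r=d["scene"]
cv2.imwrite("pics/ss.png",cv2.resize(r["image"][60:260,40:300,::-1],None,fx=3,fy=3,interpolation=cv2.INTER_CUBIC))
E
```

```text
top 965 [[358.31683349609375, 220.44781494140625], [381.9398193359375, 162.70266723632812], [396.4637451171875, 168.64425659179688], [372.84075927734375, 226.389404296875]]
[ 0.4631 -0.237   0.    ] [ 0.4596 -0.231   0.024 ]
[ 0.645  -0.3086  0.    ] [ 0.6379 -0.3012  0.024 ]
[ 0.6287 -0.3526  0.    ] [ 0.622  -0.3443  0.024 ]
[ 0.4479 -0.2799  0.    ] [ 0.4446 -0.273   0.024 ]
scene 850 [[338.2702941894531, 250.3783721923828], [379.3097839355469, 206.60292053222656], [390.3201599121094, 216.92515563964844], [349.2806701660156, 260.70062255859375]]
[ 0.4645 -0.2356  0.    ] [ 0.4585 -0.2329  0.024 ]
[ 0.651  -0.3069  0.    ] [ 0.6413 -0.3028  0.024 ]
[ 0.6326 -0.3496  0.    ] [ 0.6232 -0.3446  0.024 ]
[ 0.4484 -0.2773  0.    ] [ 0.4426 -0.2738  0.024 ]
```

View pics/tw.png

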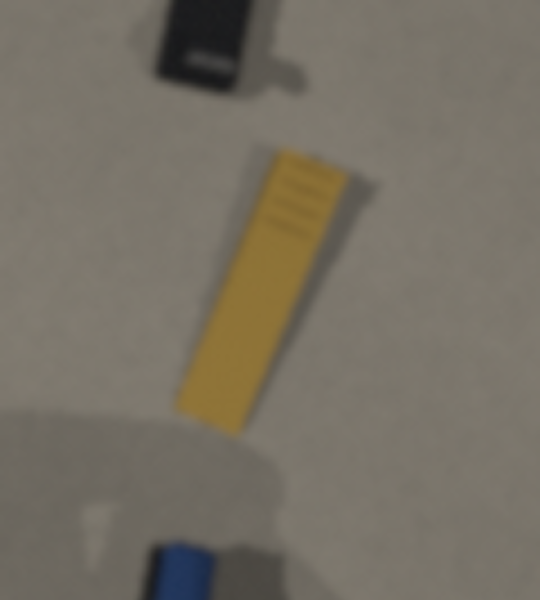

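View pics/tst.png

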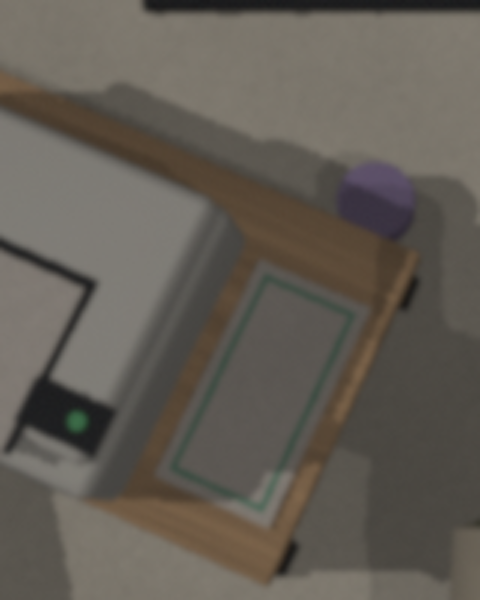

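View pics/ss.png

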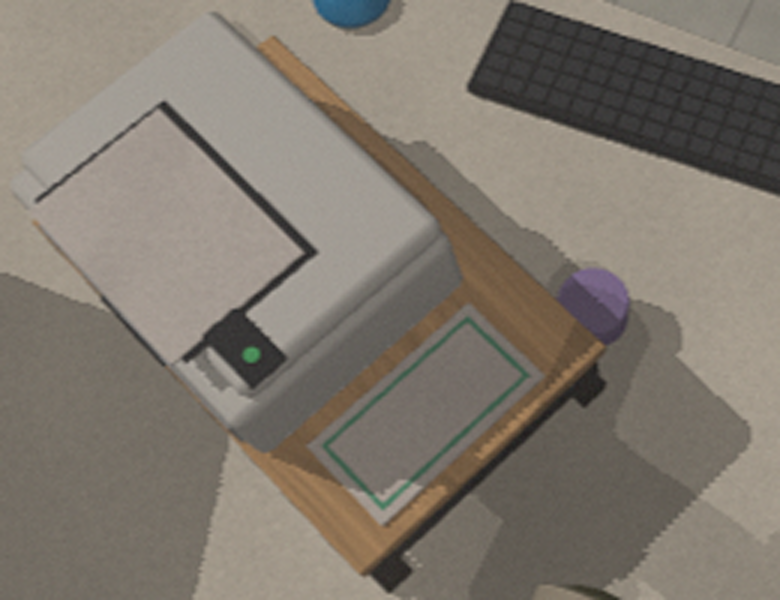

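```bash
python3 - <<'E'
import pickle;from h import *
d=pickle.load(open("im0.pkl","rb"));t,s=d["top"],d["scene"]
f=lambda x,y,o:((x+.5)/3-.5+o[0],(y+.5)/3-.5+o[1])
P={}
for n,a,b in[("BR",(415,256),(605,346)),("FR",(270,583),(364,574))]:
    ua,ub=f(*a,(100,100)),f(*b,(40,60))
    print(n,tri(t,ua,s,ub),onz(t,ua,.13),onz(s,ub,.13)); P[n]=(onz(t,ua,.13)+onz(s,ub,.13))/2
v=P["BR"]-P["FR"];print(np.linalg.norm(v),np.degrees(np.arctan2(v[1],v[0])))
# back edge line far: scene (268,38), FL corner
for n,uv,r,o in[("BLscene",(268,38),s,(40,60))]: 
    p=onz(r,f(*uv,o),.13);w=p-P["BR"];print(n,p,np.linalg.norm(w),np.degrees(np.arctan2(w[1],w[0]))-90)
# predicted foot
for yaw in (-23,-24,-25):
    y=np.radians(yaw);R=np.array([[np.cos(y),-np.sin(y)],[np.sin(y),np.cos(y)]])
    c=(P["BR"]+P["FR"])[:2]/2 - R@[0,-.26]
    print(yaw,"centre",c,"leg",c+R@[.14,-.24],"face",c+R@[.14,-.257])
E
```

```text
BR (array([0.52393758, 0.11921233, 0.12820236]), np.float64(0.004736174042275852)) [0.52163042 0.12057231 0.13      ] [0.52528235 0.11747471 0.13      ]
FR (array([0.22957653, 0.22565955, 0.13119305]), np.float64(6.57991365723365e-05)) [0.22954804 0.22580478 0.13      ] [0.22963343 0.22603214 0.13      ]
0.3127036089910989 -19.98908389484035
BLscene [0.70223327 0.60294198 0.13      ] 0.5158859010684752 -20.27604378837779
-23 centre [0.47811365 0.41180225] leg [0.51320886 0.13617872] face [0.50656643 0.12053014]
-24 centre [0.48227509 0.4099928 ] leg [0.51255466 0.13379876] face [0.50564013 0.11826849]
-25 centre [0.48640431 0.40811101] leg [0.51185901 0.13143058] face [0.5046745  0.11602335]
```

```bash
python3 - <<'E'
import pickle;from h import *
d=pickle.load(open("im0.pkl","rb"))
t=d["top"];g=t["image"].max(2)
for n in["top","scene"]:
    r=d[n];m=(r["image"].max(2)<55).astype(np.uint8)
    k,l,s,c=cv2.connectedComponentsWithStats(m)
    for i in range(1,k):
        if s[i,4]>60: print(n,s[i],c[i].round(1))
r=t
cx=(0.6165,-0.3175)
for uv in[(356,147),(376,151),(382,104),(366,100)]:
    print(uv,onz(r,uv,0).round(3),onz(r,uv,.086).round(3),onz(r,uv,.04).round(3))
cv2.imwrite("pics/sw.png",cv2.resize(d["scene"]["image"][130:270,320:420,::-1],None,fx=4.2,fy=4.2,interpolation=cv2.INTER_CUBIC))
E
```

```text
top [ 148   65  136   39 5119] [215.8  83.6]
top [320  72  21  31 513] [330.1  86.7]
top [355 103  25  47 582] [365.8 129.8]
top [ 51 159  80  51 177] [ 94.9 179.5]
top [103 224  35  28 421] [120.8 238.2]
top [347 252  16  33 122] [352.4 272.8]
top [261 272  37   6 125] [279.6 273.8]
top [412 273  64   9 369] [444.4 276.6]
top [388 287  13  53 179] [393.  311.6]
top [438 364  74  20 428] [495.  372.5]
top [261 374  37  10 222] [279.7 379.8]
scene [ 197   61  124   66 1697] [259.9  95.2]
scene [343 113  25  28 154] [358.1 127.1]
scene [101 131  44  58 209] [126.  166.1]
scene [377 156  18  27  77] [386.3 167.6]
scene [164 181  78  76 367] [201.7 218.1]
scene [367 365   9  19  67] [372.3 374.8]
(356, 147) [ 0.691 -0.229  0.   ] [ 0.662 -0.208  0.086] [ 0.677 -0.219  0.04 ]
(376, 151) [ 0.681 -0.291  0.   ] [ 0.653 -0.265  0.086] [ 0.668 -0.279  0.04 ]
(382, 104) [ 0.837 -0.311  0.   ] [ 0.798 -0.284  0.086] [ 0.819 -0.298  0.04 ]
(366, 100) [ 0.848 -0.26   0.   ] [ 0.808 -0.237  0.086] [ 0.83  -0.249  0.04 ]
```

View pics/sw.png

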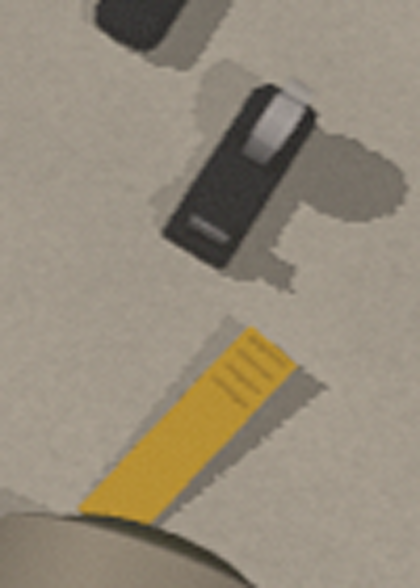

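Emit:
apply_moves(plan=[{"tx":45,"ty":20,"rz":0.14,"jaw":0.6},{"tx":90,"ty":40,"rz":0.28,"jaw":0.6},{"tx":135,"ty":60,"rz":0.42,"jaw":0.6},{"tx":180,"ty":80,"rz":0.56,"jaw":0.6},{"tx":225,"ty":100,"rz":0.7,"jaw":0.6},{"tx":270,"ty":120,"rz":0.84,"jaw":0.6},{"tx":315,"ty":140,"rz":0.98,"jaw":0.6},{"tx":360,"ty":160,"rz":1.12,"jaw":0.6},{"tx":400,"ty":180,"rz":1.26,"jaw":0.6},{"tx":435,"ty":200,"rz":1.4,"jaw":0.6},{"tx":465,"ty":212,"rz":1.54,"jaw":0.6},{"tx":487,"ty":220,"rz":1.68,"jaw":0.6}], grip_force=60)

```text
validation failed for argument at $.pl...
```

Emit:
apply_moves(plan=[{"rz":0.14},{"rz":0.28},{"rz":0.42},{"rz":0.56},{"rz":0.7},{"rz":0.83},{"rz":0.83}])

```text
validation failed for argument at $.pl...
```

Emit:
apply_moves(plan=[{"tx":45,"ty":20,"tz":0,"rx":0,"ry":0,"rz":0.14,"jaw":0.6},{"tx":90,"ty":40,"tz":0,"rx":0,"ry":0,"rz":0.28,"jaw":0.6},{"tx":135,"ty":60,"tz":0,"rx":0,"ry":0,"rz":0.42,"jaw":0.6},{"tx":180,"ty":80,"tz":0,"rx":0,"ry":0,"rz":0.56,"jaw":0.6},{"tx":225,"ty":100,"tz":0,"rx":0,"ry":0,"rz":0.7,"jaw":0.6},{"tx":270,"ty":120,"tz":0,"rx":0,"ry":0,"rz":0.84,"jaw":0.6},{"tx":315,"ty":140,"tz":0,"rx":0,"ry":0,"rz":0.98,"jaw":0.6},{"tx":360,"ty":160,"tz":0,"rx":0,"ry":0,"rz":1.12,"jaw":0.6},{"tx":400,"ty":180,"tz":0,"rx":0,"ry":0,"rz":1.26,"jaw":0.6},{"tx":435,"ty":200,"tz":0,"rx":0,"ry":0,"rz":1.4,"jaw":0.6},{"tx":465,"ty":212,"tz":0,"rx":0,"ry":0,"rz":1.54,"jaw":0.6},{"tx":487,"ty":220,"tz":0,"rx":0,"ry":0,"rz":1.68,"jaw":0.6}], grip_force=60)

```text
time_s: 1.35
position: [0.6151, -0.3135, 0.2302]
tool_rot: [[-0.341, 0.94, -0.002], [0.94, 0.341, 0.001], [0.001, -0.001, -1.0]]
ft_force: [0.2, -0.7, 0.3]
grip_width: 0.0683
```

Emit:
apply_moves(plan=[{"tx":0,"ty":0,"tz":0,"rx":0,"ry":0,"rz":0.14,"jaw":0.6},{"tx":0,"ty":0,"tz":-10,"rx":0,"ry":0,"rz":0.28,"jaw":0.6},{"tx":0,"ty":0,"tz":-30,"rx":0,"ry":0,"rz":0.42,"jaw":0.6},{"tx":0,"ty":0,"tz":-45,"rx":0,"ry":0,"rz":0.56,"jaw":0.6},{"tx":-2,"ty":0,"tz":-60,"rx":0,"ry":0,"rz":0.7,"jaw":0.6},{"tx":-4,"ty":-1,"tz":-80,"rx":0,"ry":0,"rz":0.83,"jaw":0.6},{"tx":-4,"ty":-1,"tz":-100,"rx":0,"ry":0,"rz":0.864,"jaw":0.6},{"tx":-4,"ty":-1,"tz":-100,"rx":0,"ry":0,"rz":0.864,"jaw":0.6}])

```text
time_s: 2.15
position: [0.6099, -0.3137, 0.127]
tool_rot: [[-0.936, 0.351, -0.007], [0.351, 0.937, 0.003], [0.007, 0.0, -1.0]]
ft_force: [-0.1, -0.2, -0.3]
grip_width: 0.0681
```

```bash
cat > snap.py <<'E'
import sys,pickle,cv2
from rig import env
n,*c=sys.argv[1:]
d={}
for k in c:
    d[k]=env.get_image(k);cv2.imwrite(f"pics/{k}{n}.png",d[k]["image"][:,:,::-1])
d["obs"]=env.observe();pickle.dump(d,open(f"im{n}.pkl","wb"))
E
python3 snap.py 1 wrist top scene
```

```text
(no output)
```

View pics/wrist1.png

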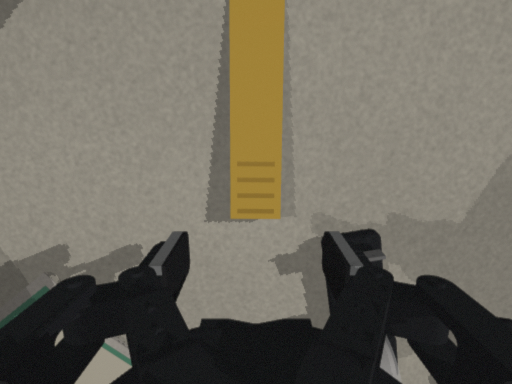

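View pics/top1.png

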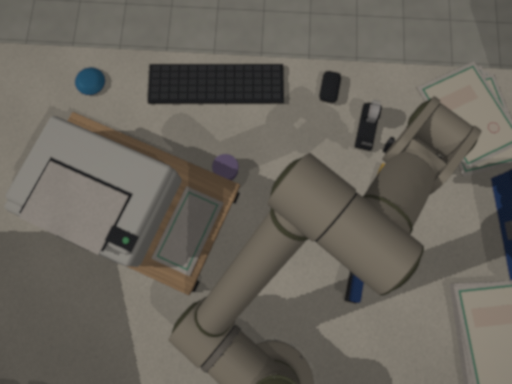

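```bash
python3 - <<'E'
import pickle;from h import *
d=pickle.load(open("im1.pkl","rb"));r=d["wrist"]
m=ymask(r["image"])
o=d["obs"];T=o["tool_rot"];p=o["position"]
def tl(uv,z): return (T.T@(onz(r,uv,z)-p))*1000
for row in (5,40,80,120,160,200,215):
    c=np.flatnonzero(m[row]); 
    if len(c): print(row,c.min(),c.max(),[tl((c.mean(),row),z).round(1)[:2] for z in(0.01,.024)], np.linalg.norm(tl((c.min()-.5,row),.02)-tl((c.max()+.5,row),.02)).round(1))
rows=np.flatnonzero(m[:,255]);print(rows.max(),tl((256,rows.max()+.5),.024),tl((256,rows.max()+.5),.0))
E
```

```text
5 229 284 [array([152.3,   2.1]), array([147.7,   2. ])] 42.9
40 230 283 [array([127. ,   2.1]), array([123.7,   2.1])] 42.5
80 230 282 [array([96.3,  1.8]), array([94.6,  1.7])] 43.1
120 230 281 [array([63.4,  1.4]), array([63.6,  1.3])] 43.8
160 230 280 [array([28.3,  0.9]), array([30.3,  0.9])] 44.4
200 230 280 [array([-9.5,  0.9]), array([-5.4,  0.9])] 46.1
215 231 279 [array([-24.3,   0.9]), array([-19.5,   0.9])] 44.9
218 [-22.81200862   1.82209928 107.26346433] [-31.47303694   1.92483316 131.2653589 ]
```

Emit:
apply_moves(plan=[{"tx":4,"ty":-0.5,"tz":-30,"rx":0,"ry":0,"rz":0.006,"jaw":0.6},{"tx":4,"ty":-0.5,"tz":-65,"rx":0,"ry":0,"rz":0.006,"jaw":0.6},{"tx":4,"ty":-0.5,"tz":-95,"rx":0,"ry":0,"rz":0.006,"jaw":0.6},{"tx":4,"ty":-0.5,"tz":-112,"rx":0,"ry":0,"rz":0.006,"jaw":0.6},{"tx":4,"ty":-0.5,"tz":-120,"rx":0,"ry":0,"rz":0.006,"jaw":0.6},{"tx":4,"ty":-0.5,"tz":-125,"rx":0,"ry":0,"rz":0.006,"jaw":0.6},{"tx":4,"ty":-0.5,"tz":-125,"rx":0,"ry":0,"rz":0.006,"jaw":0.6}])

```text
time_s: 3.0
position: [0.6159, -0.3154, 0.007]
tool_rot: [[-0.938, 0.346, 0.001], [0.346, 0.938, -0.002], [-0.001, -0.002, -1.0]]
ft_force: [0.5, 0.6, 0.3]
grip_width: 0.0682
```

Emit:
apply_moves(plan=[{"tx":-1,"ty":0.5,"tz":-4,"rx":0,"ry":0,"rz":0,"jaw":0.6},{"tx":-1,"ty":0.5,"tz":-5,"rx":0,"ry":0,"rz":0,"jaw":0.6},{"tx":-1,"ty":0.5,"tz":-5,"rx":0,"ry":0,"rz":0,"jaw":0.6}])

```text
time_s: 3.3
position: [0.6149, -0.315, 0.0024]
tool_rot: [[-0.938, 0.346, 0.001], [0.346, 0.938, -0.003], [-0.002, -0.002, -1.0]]
ft_force: [0.3, -0.8, 1.1]
grip_width: 0.0683
```

```bash
python3 snap.py 2 wrist
```

```text
(no output)
```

View pics/wrist2.png

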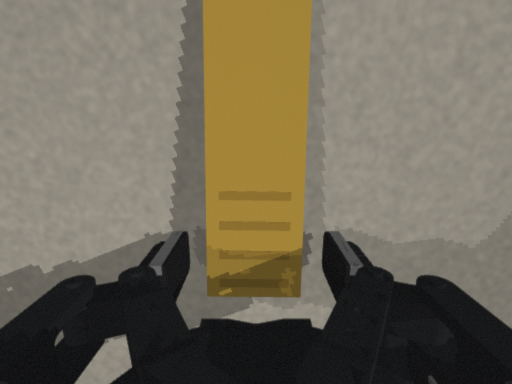

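Emit:
apply_moves(plan=[{"tx":0,"ty":0,"tz":0,"rx":0,"ry":0,"rz":0,"jaw":-1},{"tx":0,"ty":0,"tz":0,"rx":0,"ry":0,"rz":0,"jaw":-1},{"tx":0,"ty":0,"tz":0,"rx":0,"ry":0,"rz":0,"jaw":-1},{"tx":0,"ty":0,"tz":0,"rx":0,"ry":0,"rz":0,"jaw":-1},{"tx":0,"ty":0,"tz":0,"rx":0,"ry":0,"rz":0,"jaw":-1},{"tx":0,"ty":0,"tz":0,"rx":0,"ry":0,"rz":0,"jaw":-1}], grip_force=80)

```text
time_s: 3.95
position: [0.6153, -0.3152, 0.0031]
tool_rot: [[-0.938, 0.346, 0.002], [0.346, 0.938, -0.004], [-0.003, -0.003, -1.0]]
ft_force: [-0.2, 0.2, 4.3]
grip_width: 0.043
```

Emit:
apply_moves(plan=[{"tx":0,"ty":0,"tz":30,"rx":0,"ry":0,"rz":0,"jaw":-1},{"tx":0,"ty":0,"tz":70,"rx":0,"ry":0,"rz":0,"jaw":-1},{"tx":0,"ty":0,"tz":110,"rx":0,"ry":0,"rz":0,"jaw":-1},{"tx":-20,"ty":20,"tz":140,"rx":0,"ry":0,"rz":-0.13,"jaw":-1},{"tx":-50,"ty":50,"tz":165,"rx":0,"ry":0,"rz":-0.27,"jaw":-1},{"tx":-75,"ty":85,"tz":190,"rx":0,"ry":0,"rz":-0.41,"jaw":-1},{"tx":-100,"ty":120,"tz":215,"rx":0,"ry":0,"rz":-0.55,"jaw":-1},{"tx":-125,"ty":155,"tz":235,"rx":0,"ry":0,"rz":-0.69,"jaw":-1},{"tx":-150,"ty":190,"tz":247,"rx":0,"ry":0,"rz":-0.83,"jaw":-1},{"tx":-175,"ty":225,"tz":247,"rx":0,"ry":0,"rz":-0.97,"jaw":-1},{"tx":-195,"ty":255,"tz":247,"rx":0,"ry":0,"rz":-1.11,"jaw":-1},{"tx":-210,"ty":280,"tz":247,"rx":0,"ry":0,"rz":-1.25,"jaw":-1}])

```text
time_s: 5.15
position: [0.4036, -0.0337, 0.25]
tool_rot: [[0.038, 0.999, -0.003], [0.999, -0.038, -0.003], [-0.003, -0.003, -1.0]]
ft_force: [0.6, 1.1, -1.1]
grip_width: 0.0433
```

Emit:
apply_moves(plan=[{"tx":-8,"ty":10,"tz":0,"rx":0,"ry":0,"rz":-0.12,"jaw":-1},{"tx":-18,"ty":22,"tz":0,"rx":0,"ry":0,"rz":-0.24,"jaw":-1},{"tx":-18,"ty":24,"tz":0,"rx":0,"ry":0,"rz":-0.31,"jaw":-1},{"tx":-18,"ty":24,"tz":0,"rx":0,"ry":0,"rz":-0.31,"jaw":-1},{"tx":-18,"ty":24,"tz":0,"rx":0,"ry":0,"rz":-0.31,"jaw":-1}])

```text
time_s: 5.65
position: [0.3856, -0.0098, 0.2499]
tool_rot: [[0.339, 0.941, -0.004], [0.941, -0.339, -0.002], [-0.003, -0.003, -1.0]]
ft_force: [0.1, -0.6, -1.0]
grip_width: 0.0432
```

```bash
python3 snap.py 3 wrist top scene; python3 -c "
import pickle;o=pickle.load(open('im3.pkl','rb'))['obs'];print(o['position'],o['tool_rot'],o['q'])"
```

```text
[ 0.38572389 -0.00993223  0.24984826] [[ 0.34047722  0.94024353 -0.00416638]
 [ 0.94024765 -0.34048664 -0.00178925]
 [-0.00310093 -0.00330823 -0.99998972]] [-19.08185638   4.17889725  95.13669715  -0.17716563  80.87653455
   0.85287392]
```

View pics/wrist3.png

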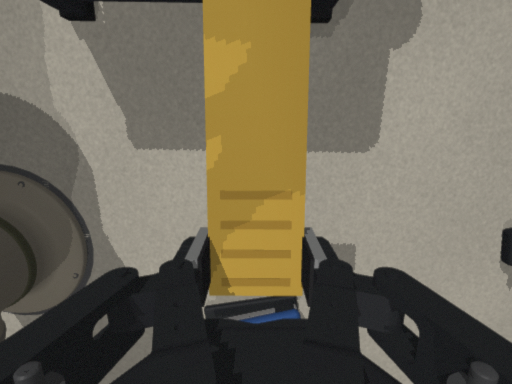

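View pics/scene3.png

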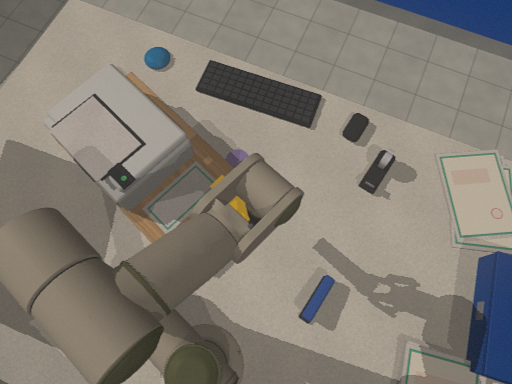

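```bash
python3 - <<'E'
import cv2
i=cv2.imread("pics/wrist3.png")
a=cv2.resize(i[0:40,40:110],None,fx=8,fy=7,interpolation=cv2.INTER_CUBIC)
b=cv2.resize(i[0:40,290:360],None,fx=8,fy=7,interpolation=cv2.INTER_CUBIC)
import numpy as np
c=cv2.convertScaleAbs(np.vstack([a,b]),alpha=1.6,beta=20);cv2.imwrite("pics/w3z.png",c)
g=i.max(2)
for r in range(0,28): print(r,''.join('#' if v<45 else '.' for v in g[r,40:110]),''.join('#' if v<45 else '.' for v in g[r,300:350]))
E
```

```text
0 ..#########################################################..######### ............##########################............
1 ...###################################################................ ............#########################.............
2 .....#################################################................ ............#########################.............
3 .......###############################################................ ............########################..............
4 .........#############################################................ ............#######################...............
5 ...........###########################################................ ............#######################...............
6 .............#########################################................ ............######################................
7 ...............#######################################................ ............#####################.................
8 .................#####################################................ ............####################...
[... 1689 characters left out ...]
........................ ...........#################......................
23 ...................................................................... ..................................................
24 ...................................................................... ..................................................
25 ...................................................................... ..................................................
26 ...................................................................... ..................................................
27 ...................................................................... ..................................................
```

View pics/w3z.png

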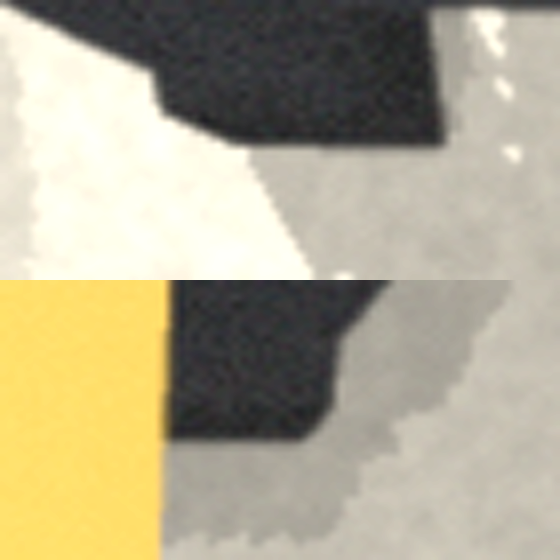

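```bash
python3 - <<'E'
import pickle;from h import *
d=pickle.load(open("im3.pkl","rb"));r=d["wrist"];print(r["world_from_camera"])
A=onz(r,(70.,20.5),0);B=onz(r,(94.5,20.5),0)
for z in(.0055,.009,.013):
    C=onz(r,(328.3,22.5),z)
    v=C-B; L=np.linalg.norm(v[:2]); yaw=np.degrees(np.arctan2(v[1],v[0]))
    # expected: front foot +x corner x=-123, back foot +x corner x=157 -> 280
    print(z,A.round(4),B.round(4),np.linalg.norm(A-B).round(4),C.round(4),L.round(4),yaw.round(2))
    u=v[:2]/L; face=C[:2]-u*.017; print("face",face.round(4), "lat mean", (B[:2]+u*.263).round(4))
E
```

```text
[[ 0.94049667  0.32684292  0.0929501   0.40954433]
 [-0.3397854   0.90735609  0.24748899  0.0529807 ]
 [-0.00344882 -0.26434566  0.96442184  0.39239466]
 [ 0.          0.          0.          1.        ]]
0.0055 [0.2333 0.2327 0.    ] [0.2614 0.2225 0.    ] 0.0298 [0.526  0.1228 0.0055] 0.2828 -20.66
face [0.5101 0.1287] lat mean [0.5075 0.1297]
0.009 [0.2333 0.2327 0.    ] [0.2614 0.2225 0.    ] 0.0298 [0.525  0.1221 0.009 ] 0.2821 -20.86
face [0.5091 0.1282] lat mean [0.5072 0.1289]
0.013 [0.2333 0.2327 0.    ] [0.2614 0.2225 0.    ] 0.0298 [0.5238 0.1214 0.013 ] 0.2812 -21.08
face [0.5079 0.1275] lat mean [0.5068 0.1279]
```

```bash
python3 - <<'E'
import pickle;from h import *
d=pickle.load(open("im3.pkl","rb"));r=d["wrist"];o=d["obs"];T=o["tool_rot"];p=o["position"]
m=ymask(r["image"]);K=r["intrinsics"];W=r["world_from_camera"]
# wedge top plane in tool frame: heel at x=-19; underside z_t≈p: TCP 3.1mm above desk => underside tool z=+3.1mm; top height at x: 24-(x+19)*21.5/190
for row in (5,40,80,120,160,200,250,285):
    c=np.flatnonzero(m[row]);uv=(c.mean(),row)
    oo,dd=ray(r,uv);oo=T.T@(oo-p)*1000;dd=T.T@dd
    # z_t = 3.1-24+(x+19)*0.113
    s=-(oo[2]+20.9-(oo[0]+19)*.1132)/(dd[2]-dd[0]*.1132)
    print(row,c.min(),c.max(),(oo+s*dd).round(1))
s=d["scene"];h=cv2.cvtColor(s["image"],cv2.COLOR_RGB2HSV);mm=cv2.inRange(h,(105,120,30),(125,255,200))
k,l,st,c=cv2.connectedComponentsWithStats(mm)
for i in range(1,k):
    if st[i,4]>80:
        print(st[i]); b=cv2.boxPoints(cv2.minAreaRect(np.argwhere(l==i)[:,::-1].astype(np.float32)))
        print([onz(s,q,.03).round(3)[:2].tolist() for q in b])
E
```

```text
5 203 310 [111.    0.9  -6.2]
40 203 309 [97.4  0.7 -7.7]
80 204 308 [81.3  0.7 -9.5]
120 205 306 [ 64.5   0.5 -11.4]
160 206 305 [ 47.    0.5 -13.4]
200 207 304 [ 28.8   0.5 -15.5]
250 210 301 [  5.    0.5 -18.2]
285 209 302 [-12.5   0.6 -20.2]
[ 377    0  135   45 3100]
[[1.422, -0.036], [1.628, -0.502], [1.424, -0.545], [1.227, -0.1]]
[ 467  252   45  132 4453]
[[0.61, -0.587], [0.664, -0.707], [0.308, -0.783], [0.26, -0.674]]
[303 276  31  45 493]
[[0.238, -0.199], [0.374, -0.222], [0.37, -0.252], [0.234, -0.228]]
```

Emit:
apply_moves(plan=[{"tx":25,"ty":-25,"tz":-10,"rx":0,"ry":0,"rz":-0.005,"jaw":-1},{"tx":51,"ty":-50,"tz":-30,"rx":0,"ry":0,"rz":-0.005,"jaw":-1},{"tx":51,"ty":-50,"tz":-70,"rx":0,"ry":0,"rz":-0.005,"jaw":-1},{"tx":51,"ty":-50,"tz":-110,"rx":0,"ry":0,"rz":-0.005,"jaw":-1},{"tx":51,"ty":-50,"tz":-150,"rx":0,"ry":0,"rz":-0.005,"jaw":-1},{"tx":51,"ty":-50,"tz":-190,"rx":0,"ry":0,"rz":-0.005,"jaw":-1},{"tx":51,"ty":-50,"tz":-220,"rx":0,"ry":0,"rz":-0.005,"jaw":-1},{"tx":51,"ty":-50,"tz":-235,"rx":0,"ry":0,"rz":-0.005,"jaw":-1},{"tx":51,"ty":-50,"tz":-240,"rx":0,"ry":0,"rz":-0.005,"jaw":-1},{"tx":51,"ty":-50,"tz":-240,"rx":0,"ry":0,"rz":-0.005,"jaw":-1}])

```text
time_s: 6.8
position: [0.4368, -0.0601, 0.0096]
tool_rot: [[0.345, 0.939, -0.005], [0.939, -0.345, -0.001], [-0.003, -0.004, -1.0]]
ft_force: [0.2, -0.6, -1.2]
grip_width: 0.0432
```

```bash
python3 snap.py 4 wrist top scene; python3 -c "
import pickle;o=pickle.load(open('im4.pkl','rb'))['obs'];print(o['position'],o['tool_rot'],o['ft_force'])"
```

```text
[ 0.43728132 -0.06018946  0.0107039 ] [[ 0.34504172  0.93858408 -0.00247768]
 [ 0.93858188 -0.34504752 -0.0025031 ]
 [-0.00320429 -0.00146183 -0.9999938 ]] [-0.8146699   0.52171175 -1.16862893]
```

View pics/wrist4.png

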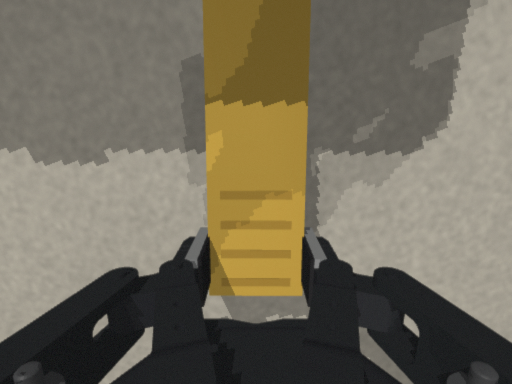

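View pics/scene4.png

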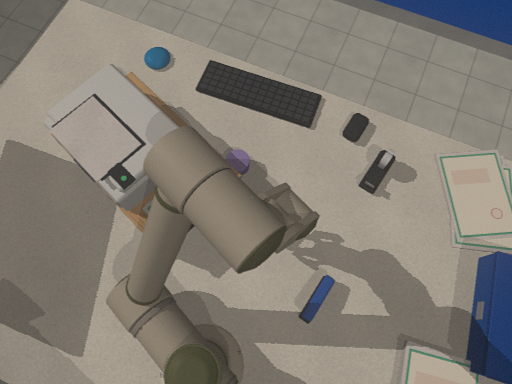

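View pics/top4.png

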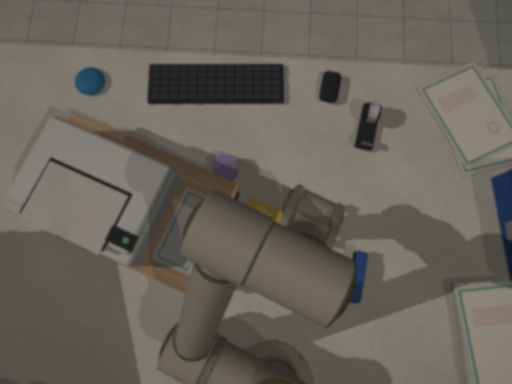

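```bash
python3 - <<'E'
import pickle;from h import *
d=pickle.load(open("im4.pkl","rb"));r=d["top"];o=d["obs"];T=o["tool_rot"];p=o["position"]
zb=p[2]-.0031
R=np.stack([T[:,0],T[:,1]],1)
for x,y in[(171,-22.5),(171,22.5),(120,22.5),(120,-22.5)]:
    P=p+T[:,0]*x/1000+T[:,1]*(y+.7)/1000; P[2]=zb+.024-(x+19)*.000113
    print((x,y),P.round(4),proj(r,P).round(1))
face=np.array([.508,.1287]);ins=np.array([np.cos(np.radians(69.6)),np.sin(np.radians(69.6))])
nx=np.array([ins[1],-ins[0]])
for hh in(.0055,.013):
  for c in(-17,17): print(proj(r,np.r_[face+nx*c/1000,hh]).round(1))
tip=p[:2]+T[:2,0]*.171+T[:2,1]*.0007;print("gap",(face-tip)@ins,"lat",(tip-face)@nx)
cv2.imwrite("pics/t4z.png",cv2.resize(r["image"][170:230,220:300,::-1],None,fx=9,fy=9,interpolation=cv2.INTER_NEAREST))
E
```

```text
(171, -22.5) [0.4758 0.1078 0.0101] [242.5 209.1]
(171, 22.5) [0.5181 0.0923 0.0101] [248.6 195.4]
(120, 22.5) [0.5005 0.0444 0.0159] [264.4 201.7]
(120, -22.5) [0.4582 0.06   0.0159] [258.4 215.6]
[233.9 203.4]
[238.5 193.2]
[233.8 203. ]
[238.5 192.7]
gap 0.030692701977917444 lat -0.00038506737955656907
```

View pics/t4z.png

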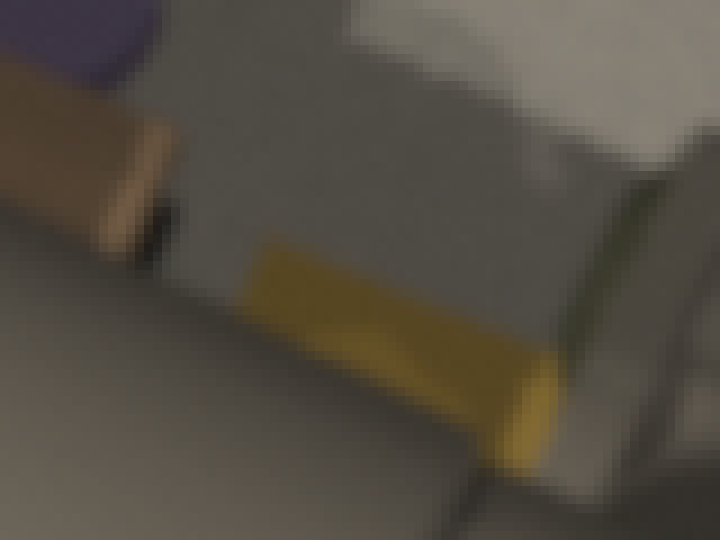

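Emit:
apply_moves(plan=[{"tx":0,"ty":0,"tz":-5,"rx":0,"ry":0,"rz":0,"jaw":-1},{"tx":0,"ty":0,"tz":-7.5,"rx":0,"ry":0,"rz":0,"jaw":-1},{"tx":0,"ty":0,"tz":-7.5,"rx":0,"ry":0,"rz":0,"jaw":-1}])

```text
time_s: 7.25
position: [0.4374, -0.0602, 0.0032]
tool_rot: [[0.345, 0.939, -0.002], [0.939, -0.345, -0.003], [-0.003, -0.001, -1.0]]
ft_force: [1.6, -0.5, -0.0]
grip_width: 0.0435
```

Emit:
apply_moves(plan=[{"tx":2.6,"ty":7,"tz":0,"rx":0,"ry":0,"rz":0,"jaw":-1},{"tx":5.6,"ty":14,"tz":0,"rx":0,"ry":0,"rz":0,"jaw":-1},{"tx":8.2,"ty":21,"tz":0,"rx":0,"ry":0,"rz":0,"jaw":-1},{"tx":10.8,"ty":28,"tz":0,"rx":0,"ry":0,"rz":0,"jaw":-1},{"tx":13.4,"ty":35,"tz":0,"rx":0,"ry":0,"rz":0,"jaw":-1},{"tx":15.6,"ty":41,"tz":0,"rx":0,"ry":0,"rz":0,"jaw":-1},{"tx":17.8,"ty":46.8,"tz":0,"rx":0,"ry":0,"rz":0,"jaw":-1},{"tx":17.8,"ty":46.8,"tz":0,"rx":0,"ry":0,"rz":0,"jaw":-1}])

```text
time_s: 8.05
position: [0.4554, -0.0128, 0.0032]
tool_rot: [[0.344, 0.939, -0.002], [0.939, -0.344, -0.002], [-0.003, -0.001, -1.0]]
ft_force: [-1.0, -0.5, -0.3]
grip_width: 0.0437
```

```bash
python3 snap.py 5 top; cat > st.py <<'E'
from rig import env
import numpy as np
face=np.array([.508,.1287]);a=np.radians(69.6);i=np.array([np.cos(a),np.sin(a)]);n=np.array([i[1],-i[0]])
o=env.observe();p=o["position"];T=o["tool_rot"];tip=p[:2]+T[:2,0]*.171+T[:2,1]*.0007
print("t",o["time_s"],"pen",((tip-face)@i*1000).round(1),"lat",((tip-face)@n*1000).round(1),"z",(p[2]*1000).round(2),"push",-(o["ft_force"][:2]@i).round(2),"latF",(o["ft_force"][:2]@n).round(2),"Fz",o["ft_force"][2].round(2),"Tq",o["wrist_torque"].round(2))
E
python3 st.py; python3 - <<'E'
import cv2
i=cv2.imread("pics/top5.png");cv2.imwrite("pics/t5z.png",cv2.resize(i[170:230,220:300],None,fx=9,fy=9,interpolation=cv2.INTER_CUBIC))
E
```

```text
t 8.1 pen 19.7 lat -0.0 z 3.16 push -0.15 latF -1.22 Fz -1.21 Tq [ 0.06 -0.02  0.02]
```

View pics/t5z.png

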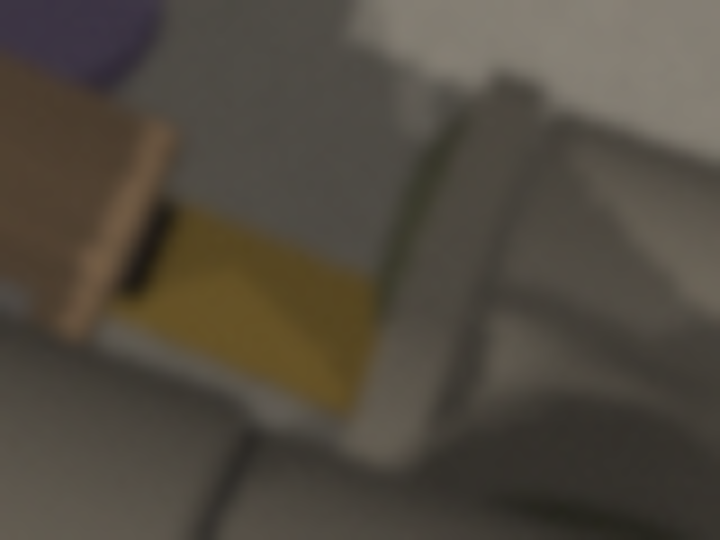

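Emit:
apply_moves(plan=[{"tx":0.7,"ty":1.9,"tz":-0.8,"rx":0,"ry":0,"rz":0,"jaw":-1},{"tx":1.4,"ty":3.8,"tz":-0.8,"rx":0,"ry":0,"rz":0,"jaw":-1},{"tx":1.4,"ty":3.8,"tz":-0.8,"rx":0,"ry":0,"rz":0,"jaw":-1}])

```text
time_s: 8.4
position: [0.4569, -0.01, 0.003]
tool_rot: [[0.344, 0.939, -0.001], [0.939, -0.344, -0.004], [-0.004, 0.0, -1.0]]
ft_force: [-2.1, -3.0, 9.7]
grip_width: 0.0435
```

```bash
python3 st.py
```

```text
t 8.4 pen 23.2 lat 0.4 z 3.04 push 3.53 latF -0.92 Fz 9.74 Tq [-0.44  0.53  0.14]
```

Emit:
apply_moves(plan=[{"tx":0.2,"ty":1.1,"tz":0.1,"rx":0,"ry":0,"rz":0,"jaw":-1},{"tx":0.6,"ty":2.0,"tz":0.1,"rx":0,"ry":0,"rz":0,"jaw":-1},{"tx":0.9,"ty":3.0,"tz":0.1,"rx":0,"ry":0,"rz":0,"jaw":-1}])

```text
time_s: 8.7
position: [0.4578, -0.0071, 0.0031]
tool_rot: [[0.345, 0.939, -0.001], [0.939, -0.345, -0.004], [-0.004, 0.0, -1.0]]
ft_force: [-0.3, -1.4, 1.2]
grip_width: 0.0432
```

```bash
python3 st.py
```

```text
t 8.7 pen 26.3 lat 0.3 z 3.1 push 1.43 latF 0.23 Fz 1.21 Tq [-0.14  0.07 -0.02]
```

Emit:
apply_moves(plan=[{"tx":0.3,"ty":0.9,"tz":0,"rx":0,"ry":0,"rz":0,"jaw":-1},{"tx":0.7,"ty":1.9,"tz":0,"rx":0,"ry":0,"rz":0,"jaw":-1},{"tx":1.0,"ty":2.9,"tz":0,"rx":0,"ry":0,"rz":0,"jaw":-1}])

```text
time_s: 9.0
position: [0.4589, -0.0041, 0.0031]
tool_rot: [[0.345, 0.939, -0.001], [0.939, -0.345, -0.004], [-0.004, 0.0, -1.0]]
ft_force: [-0.6, -1.1, 0.7]
grip_width: 0.0433
```

```bash
python3 st.py
```

```text
t 9.0 pen 29.4 lat 0.3 z 3.08 push 1.23 latF -0.18 Fz 0.72 Tq [-0.11  0.03 -0.01]
```

Emit:
apply_moves(plan=[{"tx":0.3,"ty":0.9,"tz":0,"rx":0,"ry":0,"rz":0,"jaw":-1},{"tx":0.7,"ty":1.9,"tz":0,"rx":0,"ry":0,"rz":0,"jaw":-1},{"tx":1.0,"ty":2.9,"tz":0,"rx":0,"ry":0,"rz":0,"jaw":-1}])

```text
time_s: 9.3
position: [0.46, -0.0011, 0.0031]
tool_rot: [[0.345, 0.939, -0.001], [0.939, -0.345, -0.004], [-0.004, 0.0, -1.0]]
ft_force: [-0.1, -1.6, 1.0]
grip_width: 0.0433
```

```bash
python3 st.py
```

```text
t 9.3 pen 32.6 lat 0.2 z 3.08 push 1.57 latF 0.5 Fz 0.97 Tq [-0.19  0.13  0.03]
```

Emit:
apply_moves(plan=[{"tx":0.3,"ty":0.9,"tz":0,"rx":0,"ry":0,"rz":0,"jaw":-1},{"tx":0.7,"ty":1.9,"tz":0,"rx":0,"ry":0,"rz":0,"jaw":-1},{"tx":1.0,"ty":2.9,"tz":0,"rx":0,"ry":0,"rz":0,"jaw":-1}])

```text
time_s: 9.6
position: [0.4608, 0.0011, 0.0031]
tool_rot: [[0.344, 0.939, -0.002], [0.939, -0.344, -0.005], [-0.005, -0.0, -1.0]]
ft_force: [-3.0, -11.1, 1.9]
grip_width: 0.043
```

Emit:
apply_moves(plan=[{"tx":0.3,"ty":0.7,"tz":0,"rx":0,"ry":0,"rz":0,"jaw":-1},{"tx":0.3,"ty":0.8,"tz":0,"rx":0,"ry":0,"rz":0,"jaw":-1},{"tx":0.3,"ty":0.8,"tz":0,"rx":0,"ry":0,"rz":0,"jaw":-1}])

```text
time_s: 9.9
position: [0.4608, 0.0011, 0.0031]
tool_rot: [[0.344, 0.939, -0.003], [0.939, -0.344, -0.006], [-0.007, -0.001, -1.0]]
ft_force: [-3.4, -9.9, 2.3]
grip_width: 0.0433
```

```bash
python3 st.py; python3 snap.py 6 top scene;python3 st.py
```

```text
t 9.9 pen 34.9 lat 0.0 z 3.05 push 10.43 latF 0.23 Fz 2.28 Tq [-1.34  0.63 -0.02]
t 10.0 pen 35.0 lat 0.0 z 3.05 push 10.03 latF -0.03 Fz 1.92 Tq [-1.31  0.64 -0.03]
```

Emit:
apply_moves(plan=[{"tx":0.4,"ty":0.9,"tz":0,"rx":0,"ry":0,"rz":0,"jaw":-1},{"tx":0.4,"ty":1.15,"tz":0,"rx":0,"ry":0,"rz":0,"jaw":-1},{"tx":0.4,"ty":1.15,"tz":0,"rx":0,"ry":0,"rz":0,"jaw":-1}])

```text
time_s: 10.3
position: [0.4609, 0.0013, 0.0031]
tool_rot: [[0.343, 0.939, -0.004], [0.939, -0.343, -0.008], [-0.009, -0.001, -1.0]]
ft_force: [-2.5, -12.0, 2.8]
grip_width: 0.0433
```

```bash
python3 st.py; python3 - <<'E'
import cv2
i=cv2.imread("pics/top6.png");cv2.imwrite("pics/t6z.png",cv2.resize(i[140:240,200:300],None,fx=6,fy=6,interpolation=cv2.INTER_CUBIC))
E
```

```text
t 10.3 pen 35.2 lat 0.0 z 3.08 push 12.14 latF 1.89 Fz 2.83 Tq [-1.5   0.61  0.01]
```

View pics/t6z.png

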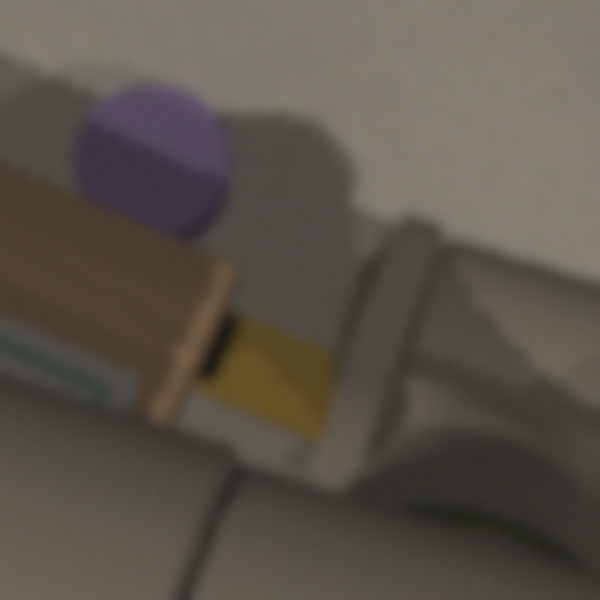

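Emit:
apply_moves(plan=[{"tx":0.35,"ty":1.0,"tz":0,"rx":0.006,"ry":-0.002,"rz":0,"jaw":-1},{"tx":0.45,"ty":1.3,"tz":0,"rx":0.012,"ry":-0.004,"rz":0,"jaw":-1},{"tx":0.45,"ty":1.3,"tz":0,"rx":0.012,"ry":-0.004,"rz":0,"jaw":-1},{"tx":0.45,"ty":1.3,"tz":0,"rx":0.012,"ry":-0.004,"rz":0,"jaw":-1}])

```text
time_s: 10.7
position: [0.4609, 0.0015, 0.003]
tool_rot: [[0.343, 0.939, -0.001], [0.939, -0.343, 0.002], [0.002, -0.002, -1.0]]
ft_force: [-4.6, -11.4, 1.9]
grip_width: 0.0432
```

```bash
python3 st.py
```

```text
t 10.7 pen 35.4 lat -0.1 z 3.04 push 12.29 latF -0.29 Fz 1.89 Tq [-1.98  0.76 -0.11]
```

Emit:
apply_moves(plan=[{"tx":0.4,"ty":1.2,"tz":0,"rx":0.003,"ry":-0.001,"rz":0,"jaw":-1},{"tx":0.55,"ty":1.55,"tz":0,"rx":0.004,"ry":-0.0015,"rz":0,"jaw":-1},{"tx":0.55,"ty":1.55,"tz":0,"rx":0.004,"ry":-0.0015,"rz":0,"jaw":-1},{"tx":0.55,"ty":1.55,"tz":0,"rx":0.004,"ry":-0.0015,"rz":0,"jaw":-1}])

```text
time_s: 11.1
position: [0.4611, 0.0017, 0.003]
tool_rot: [[0.343, 0.94, -0.001], [0.94, -0.342, 0.004], [0.004, -0.002, -1.0]]
ft_force: [-4.2, -13.0, 2.7]
grip_width: 0.0431
```

```bash
python3 st.py
```

```text
t 11.1 pen 35.6 lat -0.1 z 3.05 push 13.68 latF 0.58 Fz 2.68 Tq [-2.38  0.86 -0.08]
```

Emit:
apply_moves(plan=[{"tx":0,"ty":0,"tz":0,"rx":0,"ry":0,"rz":0,"jaw":-1},{"tx":0,"ty":0,"tz":0,"rx":0,"ry":0,"rz":0,"jaw":-1}])

```text
time_s: 11.3
position: [0.461, 0.0016, 0.003]
tool_rot: [[0.342, 0.94, -0.001], [0.94, -0.342, 0.004], [0.003, -0.002, -1.0]]
ft_force: [-1.2, -3.5, 3.0]
grip_width: 0.0436
```

```bash
python3 st.py
```

```text
t 11.3 pen 35.5 lat -0.1 z 3.04 push 3.69 latF 0.12 Fz 2.98 Tq [-0.83  0.28 -0.15]
```

Wedge held by friction. Release.

Emit:
apply_moves(plan=[{"tx":0,"ty":0,"tz":0,"rx":0,"ry":0,"rz":0,"jaw":0},{"tx":0,"ty":0,"tz":0,"rx":0,"ry":0,"rz":0,"jaw":0.6},{"tx":0,"ty":0,"tz":0,"rx":0,"ry":0,"rz":0,"jaw":0.6},{"tx":0,"ty":0,"tz":0,"rx":0,"ry":0,"rz":0,"jaw":0.6},{"tx":0,"ty":0,"tz":0,"rx":0,"ry":0,"rz":0,"jaw":0.6}])

```text
time_s: 11.8
position: [0.4611, 0.0017, 0.003]
tool_rot: [[0.342, 0.94, -0.001], [0.94, -0.342, 0.004], [0.004, -0.002, -1.0]]
ft_force: [-0.7, 0.6, 0.2]
grip_width: 0.0683
```

```bash
python3 st.py; python3 snap.py 7 wrist top
```

```text
t 11.8 pen 35.6 lat -0.1 z 3.01 push -0.35 latF -0.84 Fz 0.21 Tq [0.01 0.05 0.03]
```

View pics/wrist7.png

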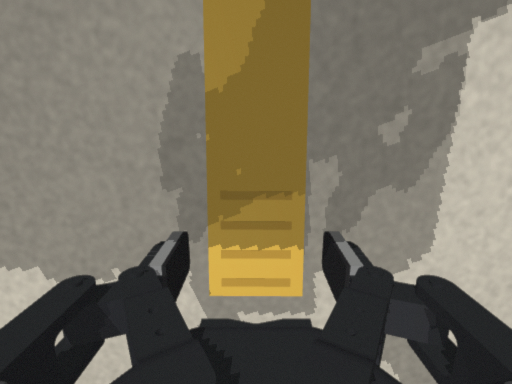

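Emit:
apply_moves(plan=[{"tx":0,"ty":0,"tz":10,"rx":0,"ry":0,"rz":0,"jaw":0.6},{"tx":0,"ty":0,"tz":40,"rx":0,"ry":0,"rz":0,"jaw":0.6},{"tx":-5,"ty":-14,"tz":75,"rx":0,"ry":0,"rz":0,"jaw":0},{"tx":-16,"ty":-42,"tz":110,"rx":0,"ry":0,"rz":0,"jaw":-0.5},{"tx":-26,"ty":-70,"tz":130,"rx":0,"ry":0,"rz":0,"jaw":-1},{"tx":-26,"ty":-70,"tz":130,"rx":0,"ry":0,"rz":0,"jaw":-1},{"tx":-26,"ty":-70,"tz":130,"rx":0,"ry":0,"rz":0,"jaw":-1}])

```text
time_s: 12.6
position: [0.4349, -0.0685, 0.1336]
tool_rot: [[0.344, 0.939, 0.0], [0.939, -0.344, 0.004], [0.004, -0.001, -1.0]]
ft_force: [0.1, 0.2, -0.5]
grip_width: 0.0002
```

```bash
python3 st.py; python3 snap.py 8 wrist top scene
```

```text
t 12.6 pen -39.3 lat 0.1 z 133.63 push -0.19 latF -0.01 Fz -0.47 Tq [ 0.02 -0.04 -0.04]
```

View pics/wrist8.png

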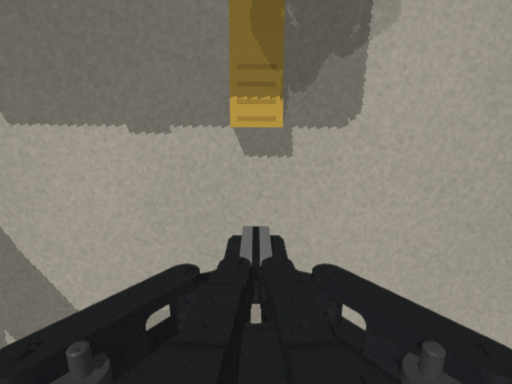

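View pics/top8.png

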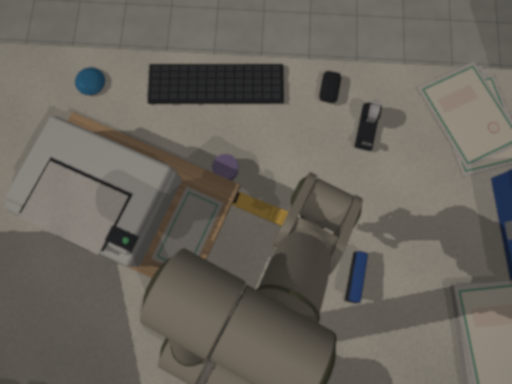

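Emit:
apply_moves(plan=[{"tx":0,"ty":0,"tz":-45,"rx":0,"ry":0,"rz":0,"jaw":-1},{"tx":0,"ty":0,"tz":-85,"rx":0,"ry":0,"rz":0,"jaw":-1},{"tx":0,"ty":0,"tz":-112,"rx":0,"ry":0,"rz":0,"jaw":-1},{"tx":0,"ty":0,"tz":-124,"rx":0,"ry":0,"rz":0,"jaw":-1},{"tx":2,"ty":6,"tz":-125,"rx":0,"ry":0,"rz":0,"jaw":-1},{"tx":6,"ty":16,"tz":-125,"rx":0,"ry":0,"rz":0,"jaw":-1},{"tx":9,"ty":25,"tz":-125,"rx":0,"ry":0,"rz":0,"jaw":-1},{"tx":12,"ty":33,"tz":-125,"rx":0,"ry":0,"rz":0,"jaw":-1},{"tx":13,"ty":36,"tz":-125,"rx":0,"ry":0,"rz":0,"jaw":-1},{"tx":13,"ty":36,"tz":-125,"rx":0,"ry":0,"rz":0,"jaw":-1}])

```text
time_s: 13.75
position: [0.448, -0.031, 0.0078]
tool_rot: [[0.341, 0.94, -0.001], [0.94, -0.341, 0.005], [0.004, -0.003, -1.0]]
ft_force: [-0.3, -0.1, -0.1]
grip_width: 0.0002
```

```bash
python3 st.py
```

```text
t 13.75 pen 0.4 lat -1.3 z 7.79 push 0.22 latF -0.24 Fz -0.12 Tq [ 0.01 -0.02  0.  ]
```

Emit:
apply_moves(plan=[{"tx":0.8,"ty":0.8,"tz":0,"rx":0,"ry":0,"rz":0,"jaw":-1},{"tx":1.5,"ty":1.8,"tz":0,"rx":0,"ry":0,"rz":0,"jaw":-1},{"tx":1.9,"ty":2.8,"tz":0,"rx":0,"ry":0,"rz":0,"jaw":-1}])

```text
time_s: 14.05
position: [0.45, -0.0283, 0.0078]
tool_rot: [[0.341, 0.94, -0.001], [0.94, -0.341, 0.004], [0.004, -0.003, -1.0]]
ft_force: [-0.1, 0.6, -0.5]
grip_width: -0.0001
```

Emit:
apply_moves(plan=[{"tx":0.35,"ty":0.9,"tz":0,"rx":0,"ry":0,"rz":0,"jaw":-1},{"tx":0.7,"ty":1.9,"tz":0,"rx":0,"ry":0,"rz":0,"jaw":-1}])

```text
time_s: 14.25
position: [0.4507, -0.0265, 0.0078]
tool_rot: [[0.341, 0.94, -0.001], [0.94, -0.341, 0.005], [0.004, -0.003, -1.0]]
ft_force: [0.0, 0.7, 0.3]
grip_width: 0.0001
```

Emit:
apply_moves(plan=[{"tx":0.35,"ty":0.8,"tz":0,"rx":0,"ry":0,"rz":0,"jaw":-1},{"tx":0.5,"ty":1.4,"tz":0,"rx":0,"ry":0,"rz":0,"jaw":-1}])

```text
time_s: 14.45
position: [0.451, -0.0259, 0.0078]
tool_rot: [[0.34, 0.94, -0.002], [0.94, -0.34, 0.003], [0.002, -0.003, -1.0]]
ft_force: [-4.1, -11.8, 0.7]
grip_width: 0.0
```

Emit:
apply_moves(plan=[{"tx":0.4,"ty":1.1,"tz":0,"rx":0,"ry":0,"rz":0,"jaw":-1},{"tx":0.45,"ty":1.25,"tz":0,"rx":0,"ry":0,"rz":0,"jaw":-1},{"tx":0.45,"ty":1.25,"tz":0,"rx":0,"ry":0,"rz":0,"jaw":-1}])

```text
time_s: 14.75
position: [0.451, -0.026, 0.0078]
tool_rot: [[0.34, 0.941, -0.004], [0.941, -0.34, 0.001], [-0.001, -0.004, -1.0]]
ft_force: [-4.3, -11.3, 1.6]
grip_width: 0.0002
```

Emit:
apply_moves(plan=[{"tx":-3,"ty":-8,"tz":0,"rx":0,"ry":0,"rz":0,"jaw":-1},{"tx":-12,"ty":-32,"tz":10,"rx":0,"ry":0,"rz":0,"jaw":-1},{"tx":-20,"ty":-54,"tz":40,"rx":0,"ry":0,"rz":0,"jaw":-1},{"tx":-20,"ty":-70,"tz":80,"rx":0,"ry":0,"rz":0,"jaw":-1},{"tx":-20,"ty":-100,"tz":120,"rx":0,"ry":0,"rz":0,"jaw":-1},{"tx":-20,"ty":-140,"tz":150,"rx":0,"ry":0,"rz":0,"jaw":-1},{"tx":-20,"ty":-180,"tz":180,"rx":0,"ry":0,"rz":0,"jaw":-1},{"tx":-20,"ty":-225,"tz":200,"rx":0,"ry":0,"rz":0,"jaw":-1},{"tx":-20,"ty":-265,"tz":200,"rx":0,"ry":0,"rz":0,"jaw":-1},{"tx":-20,"ty":-300,"tz":200,"rx":0,"ry":0,"rz":0,"jaw":-1},{"tx":-20,"ty":-330,"tz":200,"rx":0,"ry":0,"rz":0,"jaw":-1}])

```text
time_s: 15.85
position: [0.4303, -0.358, 0.2077]
tool_rot: [[0.341, 0.94, -0.003], [0.94, -0.341, 0.001], [-0.0, -0.003, -1.0]]
ft_force: [0.3, -0.7, 0.6]
grip_width: -0.0001
```

```bash
python3 snap.py 9 top scene; python3 - <<'E'
import cv2,pickle,numpy as np
a=pickle.load(open("im0.pkl","rb"));b=pickle.load(open("im9.pkl","rb"))
i=b["scene"]["image"][60:260,40:300,::-1];cv2.imwrite("pics/s9z.png",cv2.resize(i,None,fx=3,fy=3,interpolation=cv2.INTER_CUBIC))
i=b["top"]["image"][130:300,160:390,::-1];cv2.imwrite("pics/t9z.png",cv2.resize(i,None,fx=3.4,fy=3.4,interpolation=cv2.INTER_CUBIC))
# printer / board shift vs start
for n,(y0,y1,x0,x1) in {"scene":(70,200,50,190),"top":(110,200,10,160)}.items():
    g=[cv2.cvtColor(d[n]["image"],cv2.COLOR_RGB2GRAY)[y0:y1,x0:x1].astype(np.float32) for d in(a,b)]
    g=[cv2.Laplacian(x,cv2.CV_32F,ksize=3) for x in g]
    print(n,cv2.phaseCorrelate(g[0],g[1],cv2.createHanningWindow((x1-x0,y1-y0),cv2.CV_32F)))
E
python3 st.py
```

```text
scene ((0.010331850417983901, 0.5270055097105626), 0.9963609754303355)
top ((-0.0605709946495665, 0.015827752385746408), 1.1349294848971896)
t 15.95 pen -313.4 lat 96.8 z 207.03 push -1.01 latF -0.38 Fz 0.13 Tq [ 0.03 -0.01  0.  ]
```

View pics/t9z.png

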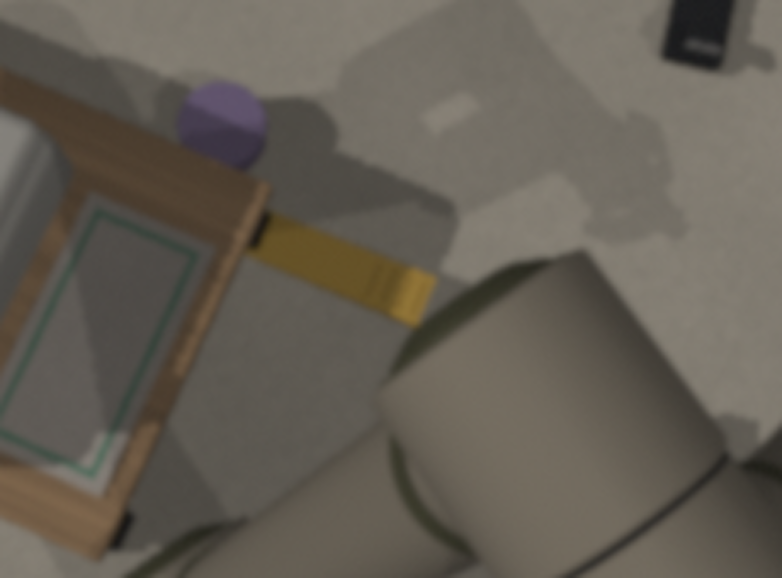

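View pics/scene9.png

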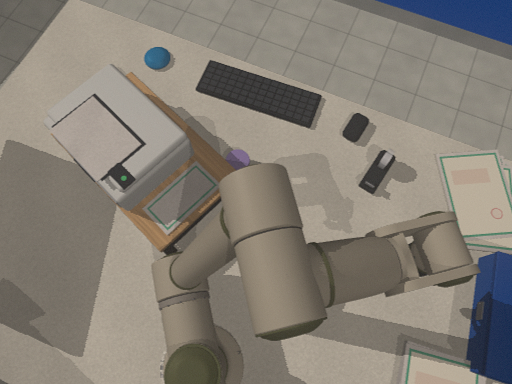

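```bash
python3 - <<'E'
import cv2,pickle,numpy as np
a=pickle.load(open("im0.pkl","rb"));b=pickle.load(open("im9.pkl","rb"))
for n,(y0,y1,x0,x1) in {"scene":(50,135,190,330),"scene ":(75,195,60,180),"top":(60,110,145,290)}.items():
    g=[cv2.cvtColor(d[n.strip()]["image"],cv2.COLOR_RGB2GRAY)[y0:y1,x0:x1].astype(np.float32) for d in(a,b)]
    W,_ =cv2.findTransformECC(g[0],g[1],np.eye(2,3,dtype=np.float32),cv2.MOTION_TRANSLATION)
    print(n,W,_)
E
python3 - <<'E'
from rig import env
env.close_job(); print(env.observe()["time_s"])
E
```

```text
scene 0.9971540867563947 [[ 1.          0.          0.09128457]
 [ 0.          1.         -0.02097657]]
scene  0.9998508982563206 [[ 1.          0.         -0.01341936]
 [ 0.          1.          0.00422197]]
top 0.9999748986701344 [[ 1.0000000e+00  0.0000000e+00 -2.5867252e-03]
 [ 0.0000000e+00  1.0000000e+00 -9.1810431e-04]]
the job is handed in; nothing more can be done
the job is handed in; nothing more can be done
```

The wedge is jammed under the back right foot. I held it near the heel and slid it flat, thin end first, along the stand's +y. It met resistance about 33 mm in. I then pushed up to about 13.7 N, where it sat about 35.5 mm in and about 0.1 mm off the foot's centre line, by the measured pose. After letting go I backed the arm off to touch nothing and handed the job in at about 16 s.

- **Jam:** A second push on the heel with the closed fingers reached about 12 N and the wedge did not move.
- **Stand:** One image comparison showed a 0.5 px shift of the printer in the scene view. The same check in the top view and a finer alignment of the scene view both showed under 0.1 px, so I take the 0.5 px as an artefact. I judged level only from these pictures.
- **Other things:** The tin and tape dispenser look where they were. The stapler was hidden by the arm in the last scene picture. It was last seen standing clear, after the wedge was in and released.

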